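# Drive the stuck burr out of the sesame grinder

## Task

The grinder's steel burr is stuck in its bore. Take the drift rod from its wooden stand, find your way with it down through the off-centre hole in the gate on top of the grinder and gently press the burr out of the bottom so that it drops into the dish, then put the rod back upright in its stand. Never press harder than about 30 N (3 kg) with the rod, do not touch the burr with the fingers, and leave everything else on the counter where it stands.

Things in the scene. Friction and masses are not known exactly. Their poses are not given: they have to be found in the camera images.
- grinder: aluminium grinder body fixed upright on a dark steel stand, two legs 144 mm apart over all along its y axis (feet 170 mm). Origin: on the counter, on the bore's axis; z up. The body is a tube, 68 mm outside and 42 mm inside diameter, 60 to 130 mm above the counter, open below. A sprung brass lining grips the burr in its lowest 34 mm. On top lies the gate, 130 to 136 mm up
- gate_mid (a point): point on the gate's top face on the bore's axis, 136 mm up; axes as the grinder's. The gate: flat star-shaped steel turning plate, 60 to 85 mm across, locked, with one 18 mm round through hole. The hole is NOT at this point: its centre is 7.5 mm from it, in any direction, unmeasured; find it by feel or sight. The rod passes down freely. A pin stands 6 mm proud, 23 mm out, opposite the hole
- burr: the stuck burr: plain steel cylinder, 34 mm diameter, 28 mm tall, about 120 g, upright in the grinder's bore; origin at the centre of its underside, 62 to 68 mm above the counter at first. Friction holds it: a steady push of some 6 to 16 N down on its top, even off-centre, slides it; it falls free about when its top comes level with the body's lower end (60 mm above the counter)
- burr_center (a point): centre of the burr, 14 mm from either end face
- dish: small white ceramic dish standing loose under the grinder, 96 mm across the rim, 20 mm tall, floor 5 mm thick and about 70 mm across; origin at the centre of its underside
- rod: the drift rod, upright in its stand: steel shaft of 14 mm diameter with a 1 mm chamfer at the foot, topped by a square wooden handle 22 x 22 mm, sides along the rod's x and y axes; 150 mm long, 150 g. Origin at the centre of the foot, z along the rod to the handle, which spans 105 to 150 mm from the foot
- rod_tip (a point): centre of the rod's foot (same as the rod's origin)
- holder: the rod's stand: fixed dark wooden block 80 x 80 x 46 mm with one round blind hole of 19 mm diameter in the middle of its top, 40 mm deep, 2 mm chamfer; origin at the centre of its underside, z up. The foot of a rod standing in it is 6 mm above the counter
- tumbler: bystander: amber plastic drinking tumbler, 72 mm across, 105 mm tall; origin at the centre of its underside
- chilli_jar: bystander: chilli jar with steel lid, 68 mm across, 75 mm tall; origin at the centre of its underside
- shaker: bystander: small spice shaker, 44 mm across, 95 mm tall; origin at the centre of its underside
- cruet: bystander: dark sauce jar, 60 mm across, 85 mm tall; origin at the centre of its underside
- egg_board: bystander: low black wooden board, 70 x 210 x 18 mm, with three white eggs standing on it, 72 mm tall over all; origin at the centre of its underside
- spoon: bystander: metal spoon lying on the counter, 160 mm long
Things that resemble listed ones, but are neither listed nor needed, are in the scene too. Leave any green or purple look-alike of the holder alone.

How it is judged (in metres and radians):
On the way, in this order (a step that is already met when the one before it is completed fails the run):
1. the rod's foot is through the gate, inside the grinder (z of rod_tip in the frame of grinder below 0.125 m and horizontal distance between rod_tip and grinder below 0.014 m and z of burr_center in the frame of grinder above 0.07 m), for 0.1 s.
2. the burr has been driven out below and lies in the dish (z of burr_center in the frame of dish below 0.03 m and horizontal distance between burr_center and dish below 0.03 m), for 0.1 s.
At the end, for the whole second after the job is handed in: The burr lies at rest in the dish (its centre within 30 mm of the dish's centre and less than 30 mm above its underside), the dish within 30 mm of where it stood; the rod stands at rest and upright (within 0.15 rad) in the hole of its stand, its foot within 6 mm of the hole's floor and axis (all of step 2 and linear speed of each of burr, rod below 0.02 m/s and distance of dish from where it was at the start of the episode below 0.03 m and horizontal distance between rod_tip and holder below 0.006 m and z of rod_tip in the frame of holder below 0.012 m and angle between rod's own z axis and vertical below 0.15 rad); the robot touches nothing.
It fails at once if the rod presses on the grinder (gate, bore) with more than 32 N (contact force between rod and grinder above 32 N).
It fails at once if the rod presses on the burr with more than 32 N (contact force between rod and burr above 32 N).
It fails at once if the fingers touch the burr (contact force between the fingers and burr above 0.5 N).
It fails at once if a bystander (tumbler, chilli jar, shaker, sauce jar, egg board or spoon) is moved more than 30 mm (distance of any of tumbler, chilli_jar, shaker, cruet, egg_board, spoon from where it was at the start of the episode above 0.03 m).
It also fails if it takes over 72 s, if anything falls off the work surface, if the arm or the gripper's body presses on something with over 40 N, if the wrist force passes 120 N, or if a joint passes its speed limit or range.

## Robot

A 6-joint arm with a two-finger parallel gripper is mounted at the origin on the work surface. World frame = base frame: x ahead of the robot, y to its left, z up, the work surface at z = 0. Lengths are in m, angles in degrees, forces in N, time in s.
With the tool pointing down it reaches from about 0.225 to 0.875 m from the base axis. Payload 3.4 kg.
Tool frame: the origin (TCP) lies between the finger pads; the fingertips stand 8 mm ahead of it and the grasp point (between the pads) lies 11 mm behind it; z points along the fingers, y is the line along which they close (so a half turn about z gives the same grasp; the last joint's range is limited). The gripper opens to 85 mm and grips with 20 to 120 N. Pads are 22 mm wide; open, the fingers measure 114 mm over their backs; the gripper's body (76 mm by 85 mm) begins 54 mm behind the grasp point. The pads swing forward as they close: fully open they stand 13 mm farther back than shut.
Start: joints at [63.999, 15.808, 86.224, -0, 77.962, -6.933], TCP at [0.188, 0.543, 0.215] pointing down, gripper open.
Joint ranges: [-165.64, 165.64], [-43.16, 119.46], [12.63, 154.43], [-67.54, 247.53], [6.08, 155.33], [-154.97, 154.97]. Speed limits (degrees/s): [147.25, 147.25, 180, 180, 180, 180].

## Interface

Orientations are given as [roll, pitch, yaw] about the fixed x, y, z axes, in that order (R = Rz(yaw) Ry(pitch) Rx(roll)).
In Python, from bench import sensors, vision, order, silhouettes, place_of gives the robot as it stands.
- The arm moves only by the tool drive_tool, never from a script. Its argument "motion" is a list of rows, each a list of 5 numbers: the shift along the tool's x, y, z in cm, then the turn about the tool's z in degrees, then the gripper's target within -1 to 1 (fully open at 1, half-way at 0, shut at -1). In form: [[dx, dy, dz, twist, hand], ...]. A call has 1 to 20 rows; each row shifts and turns the commanded pose from where the row before left it, along the tool's axes as they then stand; what a row does not reach is not made up. A row lasts 1/8 s, in which the tool goes at most 62.5 mm and 10.7 degrees, less where a joint would pass 70% of its speed; a pose out of reach is approached as far as the arm can. A call with a gripper value outside its range is refused whole. The fingers move at their own pace and stop on an object; "squeeze" is the grip in N (left out, the last holds). Time passes only in rows, so rows that do not move let the fingers close. It gives the time, the measured TCP pose, the force, the opening and the grip force at its end, in the units of the state.
- sensors.observe(): the state, without advancing time (a new reading comes with each control period).
- vision.read_camera(name): name is "scene" or "top"; returns (picture, depth): 400x640x3 uint8, blue, green, red; 400x640 float32, m along the optical axis (not along the pixel's ray), 0 where there is no reading.
- vision.get_calibration(name): a dict with "fx", "fy", "cx", "cy" (pixels), "k1" (the pictures are not rectified: a ray, as slopes to the right and down, at radius r is drawn at 1 + k1 r^2 times it, then the intrinsics apply), "R" (3x3) and "t" (3): a world point X has camera coordinates R X + t. Camera axes: x right, y down, z forward; pixel columns grow to the right and rows downward; lengths in m; the calibration is good to about 2 mm. A picture is of the moment at which its call begins. get_calibration takes no time and is no camera call.
- order.close_job(): hands the job in; it is judged then, once.
Trained networks look in the newest picture that a camera, given by its name, has taken for a name from the list of things; names that differ only in an ending like _2 or _b are one class to them, and where a whole thing is asked for, a point or a joint stands for the part that bears it (a point fixed in the world has none). Each returns a list of dicts, best first, with "p" (0 to 1); they miss things now and then, are a little off and sometimes report something else, mostly with a low value. They report only what shows in the picture. A call takes as long as a camera call. They do not tell look-alikes from the thing itself.
- silhouettes(target, camera): "region" (400x640 bool, what is visible of it) and "point" ([column, row] as shares, 0 to 1, of the picture: columns of its width, rows of its height, amid what is visible of it).
- place_of(target, camera): "point" ([column, row] as shares, 0 to 1, of the picture: columns of its width, rows of its height: a listed point, or the origin of a listed thing).
The state is a dict: "clock": time; "joint_positions": joint angles; "joint_velocities": joint speeds; "joint_torque": joint torques, N m; "ee_pos": TCP position; "tool_rot": TCP orientation; "force": force on the tool from outside, world axes, zero at the start; "torque": the same for the moment, N m; "opening": finger opening in m; "finger_force": force on a finger pad.
Only numpy, scipy, OpenCV 4.12 (cv2) and the standard library are available. Lean on these libraries where they do the work, as an engineer would, in place of code of your own. Each camera call takes 0.05 s, during which the arm holds its last target. There are 200 camera calls.

## Working session

There is one attempt and no reset: what is moved stays moved. The work goes in short steps, Python scripts to look and compute and a tool call to move; the robot and the scene stay as the last step left them, time stands still between calls to the robot, and variables do not carry over. Pictures are saved under pics/ and viewed, at most 10 in all, crops included, and the job is handed in when it is done.

Besides the shell and the picture viewer there is one more tool, called after "Emit:" as a command line: name --pt "numbers of a row" for each row, then --argument value for the rest. drive_tool: Moves the arm, as the interface text tells. Its arguments: {"type":"object","properties":{"motion":{"type":"array"},"squeeze":{"type":"number"}},"required":["motion"]}

```bash
mkdir -p pics; ls
cat > h.py <<'E'
import numpy as np, cv2
from bench import sensors, vision, order, silhouettes, place_of
def cal(n):
    c=vision.get_calibration(n); return c,np.array(c["R"]),np.array(c["t"])
def ray(n,u,v):
    c,R,t=cal(n); xd,yd=(u-c["cx"])/c["fx"],(v-c["cy"])/c["fy"]; x,y=xd,yd
    for _ in range(20):
        s=1+c["k1"]*(x*x+y*y); x,y=xd/s,yd/s
    return -R.T@t, R.T@np.array([x,y,1.])
def at_z(n,u,v,z):
    o,d=ray(n,u,v); return o+d*(z-o[2])/d[2]
def at_d(n,u,v,dep):
    o,d=ray(n,u,v); return o+d*dep
def proj(n,X):
    c,R,t=cal(n); p=R@np.array(X)+t; x,y=p[0]/p[2],p[1]/p[2]; s=1+c["k1"]*(x*x+y*y)
    return np.array([c["cx"]+c["fx"]*x*s,c["cy"]+c["fy"]*y*s])
E
python3 - <<'E'
from h import *
np.set_printoptions(precision=4,suppress=True)
print(sensors.observe())
for n in("scene","top"):
    p,d=vision.read_camera(n); cv2.imwrite(f"pics/{n}0.png",p); np.save(f"pics/{n}0.npy",d)
    c,R,t=cal(n);print(n,c["fx"],c["k1"],-R.T@t, R[2])
    for k in("grinder","gate_mid","dish","rod","holder","tumbler","chilli_jar","shaker","cruet","egg_board","spoon"):
        for r in place_of(k,n)[:3]: 
            u,v=r["point"][0]*640,r["point"][1]*400
            print(k,round(r["p"],2),np.round([u,v],1),at_z(n,u,v,{"gate_mid":.136,"rod":.006}.get(k,0)))
E
```

```text
pics
{'clock': 0.0, 'joint_positions': array([63.9977, 15.8484, 86.297 ,  0.0018, 77.9638, -6.9334]), 'joint_velocities': array([ 0.0833,  0.083 , -0.0382,  0.0909,  0.016 ,  0.0463]), 'joint_torque': array([ -0.0005, -41.6784, -24.5801,  -0.0003,   0.0112,   0.    ]), 'ee_pos': array([0.1876, 0.5429, 0.2144]), 'tool_rot': array([-179.8919,   -0.0149,  160.9307]), 'force': array([ 0.3854, -0.3787, -0.1341]), 'torque': array([0.0568, 0.0001, 0.0217]), 'finger_force': 0.0, 'opening': 0.08568682359407051}
scene 439.45864581279716 -0.0792761968423926 [ 1.1153 -0.2984  0.8714] [-0.5721  0.2775 -0.7718]
grinder 0.8 [304.4 264.3] [ 0.6161 -0.1113  0.    ]
gate_mid 0.85 [302.2 226.7] [ 0.6095 -0.107   0.136 ]
dish 0.67 [306.8 263.2] [ 0.6159 -0.105   0.    ]
rod 0.8 [399.3 201.1] [0.5565 0.1824 0.006 ]
holder 0.7 [404.2 199.8] [0.5545 0.1996 0.    ]
holder 0.6 [353.  180.5] [0.4367 0.113  0.    ]
tumbler 0.9 [295.3 178.3] [ 0.361  -0.0223  0.    ]
chilli_jar 0.68 [366.3 286.9] [ 0.7302 -0.0122  0.    ]
chilli_jar 0.33 [193.1 229.8] [ 0.406  -0.3169  0.    ]
shaker 0.86 [424.3 156.9] [0.4468 
[... 425 characters left out ...]
351.9 168.1] [ 0.6112 -0.1113  0.136 ]
dish 0.67 [344.4 174.2] [ 0.6109 -0.1052  0.    ]
rod 0.72 [229.4 196.9] [0.5579 0.1882 0.006 ]
holder 0.91 [220.9 142.7] [0.6973 0.209  0.    ]
holder 0.88 [261.8 248.5] [0.4255 0.1087 0.    ]
holder 0.64 [230.6 199.1] [0.5526 0.1863 0.    ]
tumbler 0.94 [316.4 270.7] [ 0.3667 -0.0289  0.    ]
chilli_jar 0.91 [308.  130.1] [ 0.7261 -0.0142  0.    ]
chilli_jar 0.69 [346.3 174.1] [ 0.6111 -0.1101  0.    ]
shaker 0.77 [174.8 246.8] [0.4344 0.3282 0.    ]
cruet 0.91 [169.3 160.7] [0.6533 0.3403 0.    ]
egg_board 0.92 [443.4 187.2] [ 0.5728 -0.357   0.    ]
spoon 0.88 [425.5 258.4] [ 0.3926 -0.3062  0.    ]
spoon 0.21 [349.8 164.4] [ 0.6358 -0.1196  0.    ]
```

Run:
```python
import cv2
a=cv2.imread("pics/top0.png"); cv2.imwrite("pics/top0b.png",cv2.resize(a,(800,500)))
b=cv2.imread("pics/scene0.png")
def cr(i,x,y,w,h,s): return cv2.resize(i[y:y+h,x:x+w],None,fx=s,fy=s,interpolation=cv2.INTER_CUBIC)
import numpy as np
l=np.vstack([cr(a,180,100,130,97,3),cr(a,300,120,130,97,3)]); r=np.vstack([cr(b,335,110,130,97,3),cr(b,240,190,130,97,3)])
cv2.imwrite("pics/crop0.png",np.hstack([l,r]))
```

```text
(no output)
```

View pics/top0b.png

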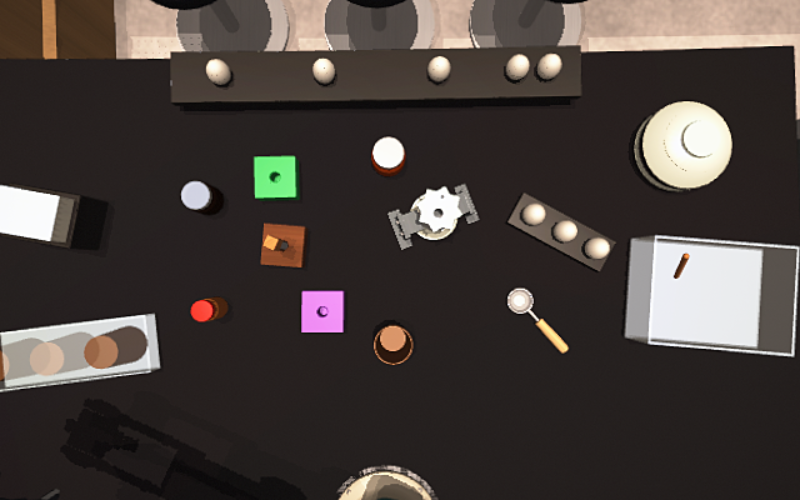

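View pics/crop0.png

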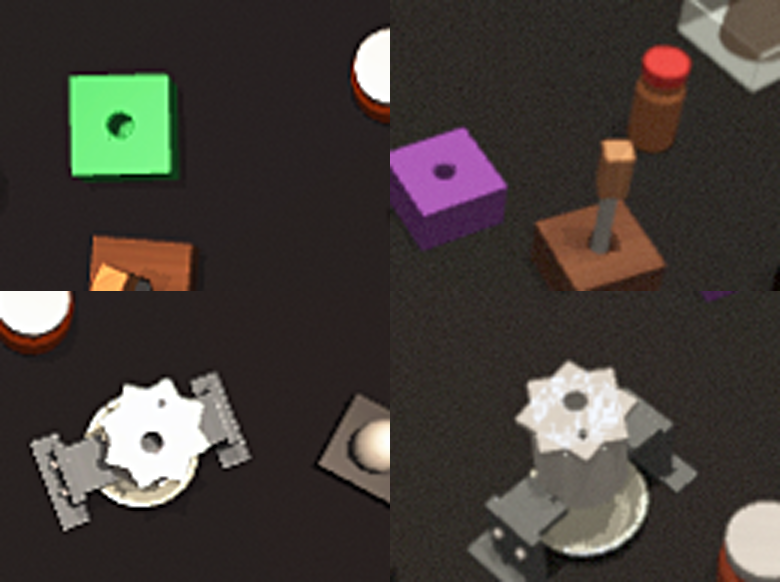

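View pics/scene0.png

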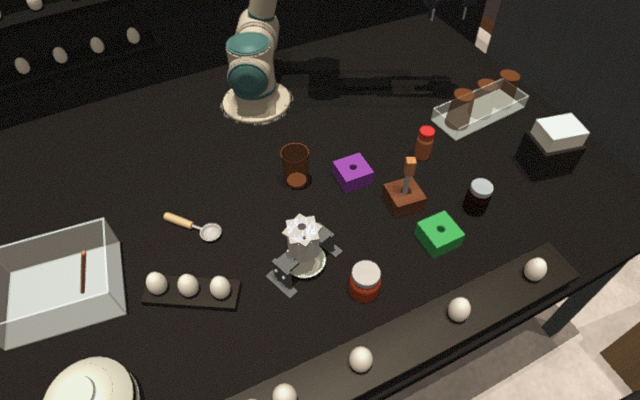

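The top view shows the following (raw pixels):
- The rod's handle is at (218,194), in the brown stand at (227,196).
- The green look-alike is at (220,142) and the purple one at (258,249). I chose the brown stand, since it is dark wood and holds the rod.
- The gate hole is at about (350,170) with the pin at (354,158). In the scene view they are at (302,226) and (304,237).

Next I'll measure the handle, the holder and the gate hole.

```bash
cat > m.py <<'E'
from h import *
np.set_printoptions(precision=4,suppress=True)
def cloud(n,dep,c,r):
    c=proj(n,c); P=[];U=[]
    for v in range(max(0,int(c[1]-r)),int(c[1]+r)):
        for u in range(max(0,int(c[0]-r)),int(c[0]+r)):
            if dep[v,u]>0: P.append(at_d(n,u,v,dep[v,u]));U.append((u,v))
    return np.array(P),np.array(U)
E
python3 - <<'E'
from m import *
for n in("scene","top"):
    p=cv2.imread(f"pics/{n}0.png"); d=np.load(f"pics/{n}0.npy")
    P,U=cloud(n,d,[.557,.19,.08],60)
    near=np.hypot(P[:,0]-.557,P[:,1]-.19)<.08
    top=near&(P[:,2]>.146)&(P[:,2]<.17)
    print(n,"handle top",top.sum(),P[top].mean(0),P[top].min(0),P[top].max(0))
    if top.sum()>5: print(cv2.minAreaRect(P[top][:,:2].astype(np.float32)*1000))
    b=near&(P[:,2]>.038)&(P[:,2]<.054)
    print("block",b.sum(),P[b].mean(0),cv2.minAreaRect(P[b][:,:2].astype(np.float32)*1000))
    sh=near&(P[:,2]>.06)&(P[:,2]<.14); 
    for z in np.arange(.06,.15,.02):
        s=near&(P[:,2]>z)&(P[:,2]<z+.02)
        if s.any(): print(' z',z,s.sum(),P[s].mean(0))
    P,U=cloud(n,d,[.611,-.11,.136],25)
    g=np.hypot(P[:,0]-.611,P[:,1]+.11)<.05
    t=g&(P[:,2]>.128)&(P[:,2]<.145)
    print("gate",t.sum(),P[t].mean(0))
    G=cv2.cvtColor(p,cv2.COLOR_BGR2GRAY)
    h=(350,170) if n=="top" else (301.7,226.3); q=(353.7,157.7) if n=="top" else (304,237.3)
    for nm,c,r,z in(("hole",h,7,.136),("pin",q,4,.142)):
        x,y=int(c[0]),int(c[1]); w=G[y-r:y+r+1,x-r:x+r+1].astype(float)
        print(nm);print(w.astype(int)) 
        k=np.clip(np.percentile(w,70)*.8-w,0,None); vv,uu=np.mgrid[y-r:y+r+1,x-r:x+r+1]
        k*=np.hypot(uu-c[0],vv-c[1])<=r
        u,v=(k*uu).sum()/k.sum(),(k*vv).sum()/k.sum(); print(u,v,at_z(n,u,v,z))
E
```

```text
Traceback (most recent call last):
  File "m.py", line 7, in cloud
    if dep[v,u]>0: P.append(at_d(n,u,v,dep[v,u]));U.append((u,v))
                            ~~~~^^^^^^^^^^^^^^^^
  File "h.py", line 13, in at_d
    o,d=ray(n,u,v); return o+d*dep
        ~~~^^^^^^^
  File "h.py", line 6, in ray
    c,R,t=cal(n); xd,yd=(u-c["cx"])/c["fx"],(v-c["cy"])/c["fy"]; x,y=xd,yd
          ~~~^^^
  File "h.py", line 4, in cal
    c=vision.get_calibration(n); return c,np.array(c["R"]),np.array(c["t"])
ValueError: time passes only in moves, steps and waits
```

```bash
python3 - <<'E'
s=open("h.py").read()
s=s.replace("def cal(n):","import functools\n@functools.lru_cache(None)\ndef cal(n):")
open("h.py","w").write(s)
E
cat > m1.py <<'E'
from m import *
for n in("scene","top"):
    p=cv2.imread(f"pics/{n}0.png"); d=np.load(f"pics/{n}0.npy")
    P,U=cloud(n,d,[.557,.19,.08],60)
    near=np.hypot(P[:,0]-.557,P[:,1]-.19)<.08
    top=near&(P[:,2]>.146)&(P[:,2]<.17)
    print(n,"handle top",top.sum(),P[top].mean(0),P[top].min(0),P[top].max(0))
    if top.sum()>5: print(cv2.minAreaRect(P[top][:,:2].astype(np.float32)*1000))
    b=near&(P[:,2]>.038)&(P[:,2]<.054)
    print("block",b.sum(),P[b].mean(0),cv2.minAreaRect(P[b][:,:2].astype(np.float32)*1000))
    for z in np.arange(.06,.15,.02):
        s=near&(P[:,2]>z)&(P[:,2]<z+.02)
        if s.any(): print(' z',z,s.sum(),P[s].mean(0))
    P,U=cloud(n,d,[.611,-.11,.136],25)
    g=np.hypot(P[:,0]-.611,P[:,1]+.11)<.05
    t=g&(P[:,2]>.128)&(P[:,2]<.145)
    print("gate",t.sum(),P[t].mean(0))
    G=cv2.cvtColor(p,cv2.COLOR_BGR2GRAY)
    h=(350,170) if n=="top" else (301.7,226.3); q=(353.7,157.7) if n=="top" else (304,237.3)
    for nm,c,r,z in(("hole",h,6,.136),("pin",q,3,.142)):
        x,y=int(c[0]),int(c[1]); w=G[y-r:y+r+1,x-r:x+r+1].astype(float)
        print(nm);print(w.astype(int)) 
        k=np.clip(np.percentile(w,70)*.8-w,0,None); vv,uu=np.mgrid[y-r:y+r+1,x-r:x+r+1]
        k*=np.hypot(uu-c[0],vv-c[1])<=r
        u,v=(k*uu).sum()/k.sum(),(k*vv).sum()/k.sum(); print(u,v,at_z(n,u,v,z))
E
python3 m1.py
```

```text
scene handle top 100 [0.5635 0.1872 0.1543] [0.5501 0.1753 0.1461] [0.5736 0.2022 0.1591]
((562.5668334960938, 188.430908203125), (22.5067195892334, 21.183420181274414), 69.5271987915039)
block 800 [0.5655 0.1856 0.0459] ((560.228271484375, 189.3318634033203), (82.26911163330078, 83.94625091552734), 84.77002716064453)
 z 0.06 32 [0.5638 0.1862 0.0707]
 z 0.08 32 [0.5645 0.1864 0.0908]
 z 0.1 36 [0.5662 0.1848 0.1126]
 z 0.12000000000000001 64 [0.5669 0.1841 0.1301]
 z 0.14 121 [0.5642 0.1865 0.1523]
gate 846 [ 0.618  -0.1114  0.1363]
hole
[[240 240 238 224 213 223 223 216 213 218 233 223 213]
 [233 231 225 229 223 230 225 228 230 226 218 230 228]
 [246 238 226 223 222 229 221 213 219 219 228 244 231]
 [244 241 234 227 203 170 154 138 177 217 215 243 231]
 [230 246 243 175 114  96  91  85  99 133 179 216 226]
 [230 238 208 115  84  87  91  95  89  95 147 218 223]
 [230 224 167  99  94  96  96  97  96  94 116 206 223]
 [218 226 193 115  95  95  95  96  94  94 130 205 223]
 [214 214 207 145 102  91  96  93  96 121 187 219 226]
 [211 212 214 202 154 127 124 127 138 177 221 238 240]
 [212
[... 1422 characters left out ...]
 45  34 155 255 255]
 [253 255 245 147 114 124 128 136  85  62 182 255 255]
 [253 255 254 185 130 138 144 152 131 143 253 255 254]
 [253 254 255 254 199 163 165 154 165 234 255 255 253]
 [252 252 254 255 255 255 255 231 233 255 255 253 252]
 [252 252 253 253 255 255 255 255 255 255 253 253 252]
 [252 252 252 252 252 253 253 253 253 253 253 252 252]]
350.5092221684201 169.34326715675488 [ 0.6085 -0.1081  0.136 ]
pin
[[255 254 254 255 255 253 253]
 [253 254 255 255 255 255 254]
 [253 255 243 146 160 251 255]
 [253 255 227 127 117 220 254]
 [253 255 234 155 189 255 255]
 [253 254 255 255 255 255 254]
 [252 253 254 254 254 253 253]]
353.44242424242424 156.88484848484848 [ 0.6357 -0.1147  0.142 ]
```

Measured so far:
- **Handle:** centre about (0.558, 0.190), sides at about 67°.
- **Holder:** same centre as the handle.
- **Gate hole:** about (0.607, −0.108).

I'll move above the handle now.

Emit:
drive_tool --pt "-4.66 -2.12 0 0 1" --pt "-4.66 -2.12 0 0 1" --pt "-4.66 -2.12 0 0 1" --pt "-4.66 -2.12 0 0 1" --pt "-4.66 -2.12 0 0 1" --pt "-4.66 -2.12 0 0 1" --pt "-4.66 -2.12 0 0 1" --pt "-4.66 -2.12 0 0 1" --pt "-4.66 -2.12 0 0 1" --pt "-4.66 -2.12 0 0 1" --pt "0 0 0 4 1" --pt "0 0 0 0 1" --pt "0 0 0 0 1" --squeeze 60

```text
clock: 2.82
ee_pos: [0.5586, 0.1912, 0.2154]
tool_rot: [180.0, -0.0, 157.0]
force: [-0.4, 0.5, 0.3]
opening: 0.0856
finger_force: 0.0
```

```bash
cat >> m.py <<'E'
from scipy.spatial.transform import Rotation as Ro
def togo(x,y,z):
    s=sensors.observe(); R=Ro.from_euler("xyz",s["tool_rot"],degrees=True).as_matrix()
    return "t %.2f pos %s rot %s togo cm %s F %s open %.4f"%(s["clock"],s["ee_pos"],s["tool_rot"],R.T@(np.array([x,y,z])-s["ee_pos"])*100,s["force"],s["opening"])
E
python3 - <<'E'
from m import *
print(togo(.558,.190,.125))
p,d=vision.read_camera("scene"); cv2.imwrite("pics/s1.png",p)
a=cv2.resize(p[100:240,320:480],None,fx=4,fy=4,interpolation=cv2.INTER_CUBIC); cv2.imwrite("pics/s1c.png",a)
print(proj("scene",[.558,.19,.156]))
E
```

```text
t 2.83 pos [0.5586 0.1912 0.2154] rot [179.9921  -0.0129 157.021 ] togo cm [ 0.0073 -0.1388  9.0351] F [-0.3873  0.4952  0.2845] open 0.0856
[410.5759 158.9272]
```

View pics/s1c.png

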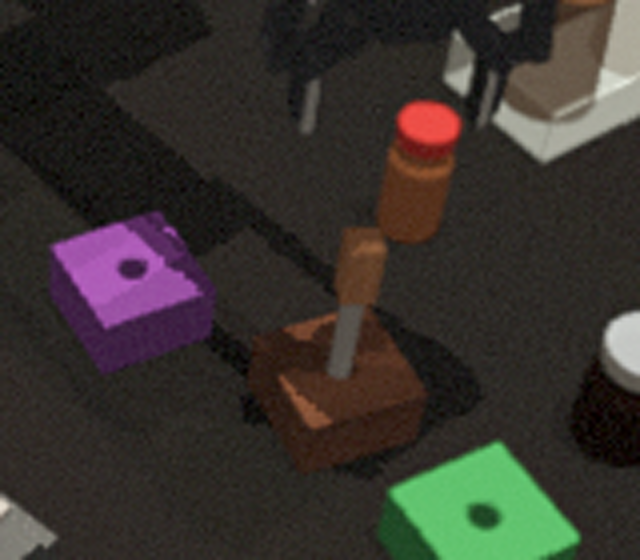

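The crop shows the gripper open above the rod. The handle top is at about (410.5,160), which matches its projected position (410.6,159). I'll descend and grip.

Emit:
drive_tool --pt "0 -0.1 2 0 1" --pt "0 0 2 0 1" --pt "0 0 2 0 1" --pt "0 0 2 0 1" --pt "0 0 1 0 1" --pt "0 0 0 0 1" --pt "0 0 0 0 -0.3" --pt "0 0 0 0 -1" --pt "0 0 0 0 -1" --pt "0 0 0 0 -1" --pt "0 0 0 0 -1" --pt "0 0 0 0 -1" --pt "0 0 0 0 -1" --pt "0 0 0 0 -1" --squeeze 70

```text
clock: 4.62
ee_pos: [0.5592, 0.1901, 0.126]
tool_rot: [179.9, 0.1, 156.9]
force: [-1.1, -0.1, 5.3]
opening: 0.0204
finger_force: 71.3
```

Emit:
drive_tool --pt "0 0 -1 0 -1" --pt "0 0 -2 0 -1" --pt "0 0 -3 0 -1" --pt "0 0 -3 0 -1" --pt "0 0 -3 0 -1" --pt "0 0 -3 0 -1" --pt "0 0 -1 0 -1" --pt "-2.3 -3.65 0 0 -1" --pt "-2.3 -3.65 0 0 -1" --pt "-2.3 -3.65 0 0 -1" --pt "-2.3 -3.65 0 0 -1" --pt "-2.3 -3.65 0 0 -1" --pt "-2.3 -3.65 0 0 -1" --pt "-2.3 -3.65 0 0 -1" --pt "0 0 0 0 -1" --pt "0 0 0 0 -1" --pt "0 0 0 0 -1"

```text
clock: 6.75
ee_pos: [0.6063, -0.107, 0.2849]
tool_rot: [180.0, -0.1, 157.0]
force: [-1.0, 0.8, -2.0]
opening: 0.0201
finger_force: 70.6
```

Run:
```python
from m import *
print(togo(.607,-.108,.27))
im=[]
for n in("scene","top"):
    p,d=vision.read_camera(n); cv2.imwrite(f"pics/{n}2.png",p); np.save(f"pics/{n}2.npy",d)
    for r in place_of("rod_tip",n)[:2]:
        u,v=r["point"][0]*640,r["point"][1]*400; print(n,r["p"],u,v,at_z(n,u,v,.166))
    e=sensors.observe()["ee_pos"]
    print("exp foot px",proj(n,[e[0],e[1],.166]))
    P,U=cloud(n,d,[e[0],e[1],.2],40)
    near=np.hypot(P[:,0]-e[0],P[:,1]-e[1])<.03
    for z in np.arange(.15,.28,.01):
        s=near&(P[:,2]>z)&(P[:,2]<z+.01)
        if s.any(): print(' z',round(z,3),s.sum(),P[s].mean(0),U[s].mean(0))
    c=proj(n,[e[0],e[1],.2]).astype(int)
    im.append(cv2.resize(p[c[1]-50:c[1]+50,c[0]-40:c[0]+40],None,fx=5,fy=5,interpolation=cv2.INTER_CUBIC)); print("crop origin",c-[40,50])
cv2.imwrite("pics/c2.png",np.hstack(im))
```

```text
t 6.75 pos [ 0.6063 -0.107   0.2849] rot [179.975   -0.0696 157.0086] togo cm [-0.1083 -0.0693  1.4896] F [-1.0131  0.7699 -2.0207] open 0.0201
scene 0.3 301.824 217.60000000000002 [ 0.6091 -0.1062  0.166 ]
exp foot px [300.9109 216.8151]
 z 0.16 7 [ 0.6119 -0.1092  0.1683] [301.     218.4286]
 z 0.17 20 [ 0.6121 -0.1086  0.1746] [301.15 216.5 ]
 z 0.18 23 [ 0.612  -0.1099  0.1851] [300.2609 213.4348]
 z 0.19 19 [ 0.6119 -0.1098  0.1948] [300.0526 210.3684]
 z 0.2 23 [ 0.6123 -0.1096  0.2046] [300.     207.3043]
 z 0.21 27 [ 0.6117 -0.1086  0.2148] [300.1111 203.6296]
 z 0.22 23 [ 0.6118 -0.1102  0.2251] [299.087  200.5652]
 z 0.23 24 [ 0.6122 -0.1094  0.2347] [299.2917 197.3333]
 z 0.24 26 [ 0.6116 -0.1101  0.2451] [298.5769 193.6538]
 z 0.25 29 [ 0.612  -0.1088  0.255 ] [299.     190.1034]
 z 0.26 14 [ 0.6121 -0.1105  0.2629] [298.     187.6429]
 z 0.27 37 [ 0.6169 -0.1113  0.2757] [298.2703 184.8919]
 z 0.28 44 [ 0.6172 -0.1122  0.285 ] [297.5909 181.75  ]
crop origin [260 156]
top 0.44 350.91200000000003 169.52 [ 0.6049 -0.1061  0.166 ]
exp foot px [351.4293 168.75  ]
 z 0.16 4 [ 0.6026 -0.1028  0.1688] [349.5 170.5]
 z 0.17 3 [ 0.6019 -0.1021  0.1719] [349.3333 170.6667]
 z 0.18 5 [ 0.6009 -0.1031  0.1861] [350.4 170.4]
 z 0.19 4 [ 0.6031 -0.1016  0.1935] [350. 169.]
 z 0.2 3 [ 0.6004 -0.1025  0.2054] [351.     169.6667]
 z 0.21 2 [ 0.602  -0.1008  0.2133] [350.5 168.5]
crop origin [312 116]
```

View pics/c2.png

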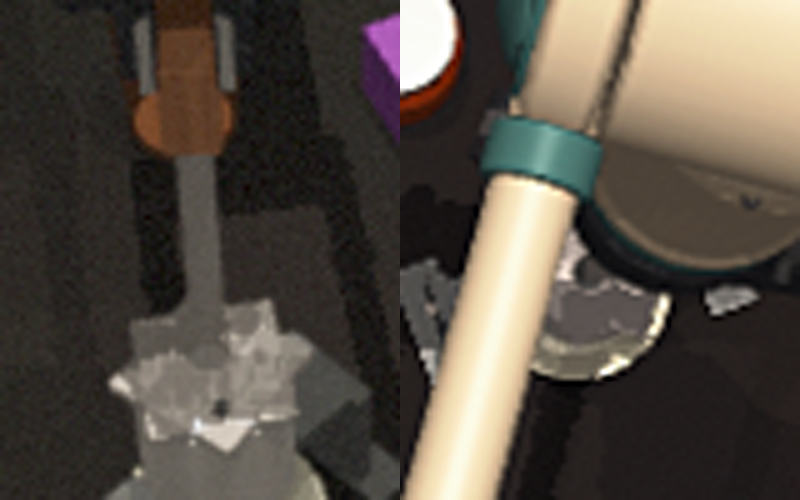

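The rod hangs vertical above the hole. In the crop the shaft ends at about (301,220) and the hole shows just below it at (301.6,227). I'll do a guarded descent to just past gate level.

Emit:
drive_tool --pt "-0.1 -0.04 0.6 0 -1" --pt "0 0 1 0 -1" --pt "0 0 0.8 0 -1" --pt "0 0 0.3 0 -1" --pt "0 0 0 0 -1" --pt "0 0 0.1 0 -1" --pt "0 0 0.1 0 -1" --pt "0 0 0.05 0 -1" --pt "0 0 0.05 0 -1" --pt "0 0 0 0 -1"

```text
clock: 8.2
ee_pos: [0.6074, -0.109, 0.2553]
tool_rot: [180.0, -0.0, 156.9]
force: [-0.1, 0.5, -0.5]
opening: 0.0202
finger_force: 70.6
```

Emit:
drive_tool --pt "0 0 0.05 0 -1" --pt "0 0 0.05 0 -1" --pt "0 0 0.05 0 -1" --pt "0 0 0.05 0 -1" --pt "0 0 0 0 -1"

```text
clock: 8.82
ee_pos: [0.6074, -0.1089, 0.2532]
tool_rot: [180.0, -0.0, 156.9]
force: [-0.1, 0.1, -1.5]
opening: 0.0205
finger_force: 70.6
```

Emit:
drive_tool --pt "0 0 0.1 0 -1" --pt "0 0 0.1 0 -1" --pt "0 0 0.1 0 -1" --pt "0 0 0.1 0 -1" --pt "0 0 0.1 0 -1" --pt "0 0 0.1 0 -1" --pt "0 0 0.1 0 -1" --pt "0 0 0.1 0 -1" --pt "0 0 0 0 -1"

```text
clock: 9.95
ee_pos: [0.6074, -0.109, 0.2452]
tool_rot: [180.0, -0.0, 156.9]
force: [-0.3, 0.2, -0.9]
opening: 0.0198
finger_force: 70.6
```

The foot is through the gate with no contact force. I'll continue to just above the burr (top at 90–96 mm, TCP about 0.210–0.216).

Emit:
drive_tool --pt "0 0 0.3 0 -1" --pt "0 0 0.3 0 -1" --pt "0 0 0.3 0 -1" --pt "0 0 0.3 0 -1" --pt "0 0 0.3 0 -1" --pt "0 0 0.3 0 -1" --pt "0 0 0.3 0 -1" --pt "0 0 0.3 0 -1" --pt "0 0 0.2 0 -1" --pt "0 0 0 0 -1" --pt "0 0 0 0 -1"

```text
clock: 11.32
ee_pos: [0.6075, -0.109, 0.2194]
tool_rot: [180.0, 0.0, 156.9]
force: [-0.1, 0.4, -1.4]
opening: 0.02
finger_force: 70.6
```

Emit:
drive_tool --pt "0 0 0.05 0 -1" --pt "0 0 0.05 0 -1" --pt "0 0 0.05 0 -1" --pt "0 0 0.05 0 -1" --pt "0 0 0.05 0 -1" --pt "0 0 0.05 0 -1"

```text
clock: 12.08
ee_pos: [0.6074, -0.109, 0.2162]
tool_rot: [180.0, 0.0, 156.9]
force: [0.1, 0.6, -1.4]
opening: 0.0196
finger_force: 70.6
```

Emit:
drive_tool --pt "0 0 0.05 0 -1" --pt "0 0 0.05 0 -1" --pt "0 0 0.05 0 -1" --pt "0 0 0.05 0 -1" --pt "0 0 0.05 0 -1"

```text
clock: 12.7
ee_pos: [0.6077, -0.1091, 0.2146]
tool_rot: [180.0, 0.1, 156.9]
force: [-0.7, 0.7, 4.6]
opening: 0.0199
finger_force: 71.2
```

Emit:
drive_tool --pt "0 0 0.05 0 -1" --pt "0 0 0.05 0 -1" --pt "0 0 0.05 0 -1" --pt "0 0 0.05 0 -1"

```text
clock: 13.2
ee_pos: [0.6081, -0.1092, 0.2141]
tool_rot: [180.0, 0.2, 156.9]
force: [-0.5, 0.1, 10.1]
opening: 0.0203
finger_force: 72.0
```

Emit:
drive_tool --pt "0 0 0.05 0 -1" --pt "0 0 0.05 0 -1" --pt "0 0 0.05 0 -1" --pt "0 0 0.05 0 -1"

```text
clock: 13.7
ee_pos: [0.6083, -0.1093, 0.2123]
tool_rot: [180.0, 0.2, 156.9]
force: [-0.6, 0.1, 9.4]
opening: 0.02
finger_force: 72.0
```

Emit:
drive_tool --pt "0 0 0.05 0 -1" --pt "0 0 0.05 0 -1" --pt "0 0 0.05 0 -1" --pt "0 0 0.05 0 -1"

```text
clock: 14.2
ee_pos: [0.6083, -0.1092, 0.2103]
tool_rot: [180.0, 0.2, 156.9]
force: [-1.4, 0.9, 10.5]
opening: 0.0202
finger_force: 72.0
```

Emit:
drive_tool --pt "0 0 0.1 0 -1" --pt "0 0 0.1 0 -1" --pt "0 0 0.1 0 -1" --pt "0 0 0.1 0 -1" --pt "0 0 0.1 0 -1" --pt "0 0 0.1 0 -1" --pt "0 0 0.1 0 -1" --pt "0 0 0.1 0 -1"

```text
clock: 15.2
ee_pos: [0.6083, -0.1092, 0.2023]
tool_rot: [180.0, 0.2, 156.9]
force: [-1.0, 0.1, 8.7]
opening: 0.0202
finger_force: 72.0
```

Emit:
drive_tool --pt "0 0 0.1 0 -1" --pt "0 0 0.1 0 -1" --pt "0 0 0.1 0 -1" --pt "0 0 0.1 0 -1" --pt "0 0 0.1 0 -1" --pt "0 0 0.1 0 -1" --pt "0 0 0.1 0 -1" --pt "0 0 0.1 0 -1"

```text
clock: 16.2
ee_pos: [0.6083, -0.1091, 0.1942]
tool_rot: [180.0, 0.2, 156.9]
force: [-1.4, 0.4, 9.8]
opening: 0.02
finger_force: 72.0
```

Emit:
drive_tool --pt "0 0 0.1 0 -1" --pt "0 0 0.1 0 -1" --pt "0 0 0.1 0 -1" --pt "0 0 0.1 0 -1" --pt "0 0 0.1 0 -1" --pt "0 0 0.1 0 -1" --pt "0 0 0.1 0 -1" --pt "0 0 0.1 0 -1"

```text
clock: 17.2
ee_pos: [0.6081, -0.1091, 0.1859]
tool_rot: [180.0, 0.2, 156.9]
force: [-1.8, -0.1, 8.4]
opening: 0.0199
finger_force: 72.0
```

Emit:
drive_tool --pt "0 0 0.1 0 -1" --pt "0 0 0.1 0 -1" --pt "0 0 0.1 0 -1" --pt "0 0 0.1 0 -1" --pt "0 0 0.1 0 -1"

```text
clock: 17.82
ee_pos: [0.6071, -0.1088, 0.178]
tool_rot: [180.0, -0.1, 156.9]
force: [-0.6, 0.1, -1.5]
opening: 0.02
finger_force: 70.6
```

The force has gone, so the burr dropped. I'll take a look before withdrawing.

Run:
```python
from m import *
p,d=vision.read_camera("scene"); cv2.imwrite("pics/s3.png",p)
for k in("burr","burr_center","dish"):
    for r in place_of(k,"scene")[:2]:
        u,v=r["point"][0]*640,r["point"][1]*400; print(k,r["p"],u,v,at_z("scene",u,v,{"burr_center":.019,"burr":.005}.get(k,0)))
cv2.imwrite("pics/s3c.png",cv2.resize(p[180:300,240:370],None,fx=5,fy=5,interpolation=cv2.INTER_CUBIC))
```

```text
burr 0.54 305.28 262.40000000000003 [ 0.6152 -0.1084  0.005 ]
burr_center 0.49 305.98400000000004 259.12 [ 0.6161 -0.1064  0.019 ]
dish 0.88 303.296 265.47999999999996 [ 0.6179 -0.1148  0.    ]
```

View pics/s3c.png

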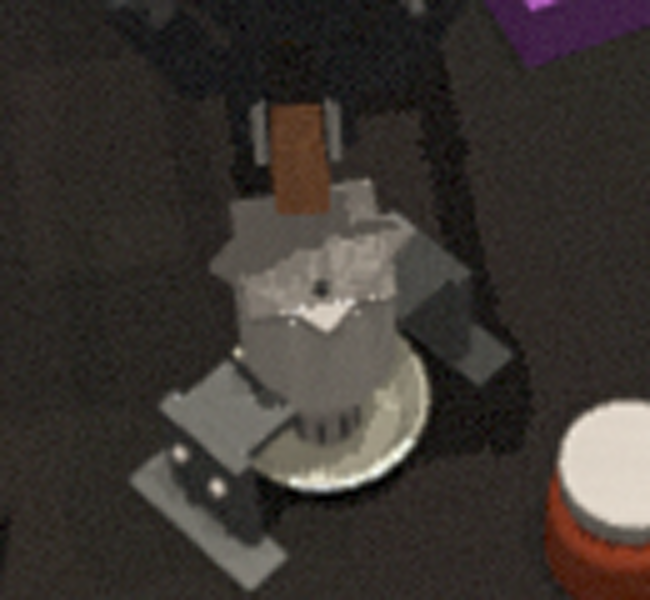

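The crop shows the burr upright in the dish at about (306,263). Now I'll withdraw and return to above the brown holder.

Emit:
drive_tool --pt "0 0 -0.5 0 -1" --pt "0 0 -1 0 -1" --pt "0 0 -1.5 0 -1" --pt "0 0 -2 0 -1" --pt "0 0 -2 0 -1" --pt "0 0 -2 0 -1" --pt "0 0 -1.8 0 -1" --pt "0 0 0 0 -1" --pt "2.31 3.65 0 0 -1" --pt "2.31 3.65 0 0 -1" --pt "2.31 3.65 0 0 -1" --pt "2.31 3.65 0 0 -1" --pt "2.31 3.65 0 0 -1" --pt "2.31 3.65 0 0 -1" --pt "2.31 3.65 0 0 -1" --pt "0 0 0 0 -1" --pt "0 0 0 0 -1"

```text
clock: 20.15
ee_pos: [0.5585, 0.1891, 0.2864]
tool_rot: [-179.9, -0.0, 157.0]
force: [0.2, 0.8, -1.6]
opening: 0.0202
finger_force: 70.6
```

Run:
```python
from m import *
print(togo(.5585,.1901,.126))
```

```text
t 20.15 pos [0.5585 0.1891 0.2864] rot [-179.9384   -0.006   156.9627] togo cm [ 0.0388  0.104  16.044 ] F [ 0.1701  0.841  -1.5769] open 0.0202
```

Emit:
drive_tool --pt "0.04 0.1 2 0 -1" --pt "0 0 2.5 0 -1" --pt "0 0 2.5 0 -1" --pt "0 0 2.5 0 -1" --pt "0 0 1.8 0 -1" --pt "0 0 0 0 -1" --pt "0 0 0.1 0 -1" --pt "0 0 0.1 0 -1" --pt "0 0 0.1 0 -1" --pt "0 0 0.1 0 -1" --pt "0 0 0.1 0 -1" --pt "0 0 0.1 0 -1" --pt "0 0 0 0 -1"

```text
clock: 21.78
ee_pos: [0.5587, 0.1906, 0.1677]
tool_rot: [-180.0, -0.0, 156.9]
force: [0.2, -0.1, -1.8]
opening: 0.0199
finger_force: 70.5
```

Emit:
drive_tool --pt "0 0 0.1 0 -1" --pt "0 0 0.1 0 -1" --pt "0 0 0.1 0 -1" --pt "0 0 0.1 0 -1" --pt "0 0 0 0 -1"

```text
clock: 22.4
ee_pos: [0.5587, 0.1905, 0.1637]
tool_rot: [-180.0, -0.0, 156.9]
force: [-0.2, 0.2, -1.6]
opening: 0.0201
finger_force: 70.5
```

Emit:
drive_tool --pt "0 0 0.1 0 -1" --pt "0 0 0.1 0 -1" --pt "0 0 0.1 0 -1" --pt "0 0 0.1 0 -1" --pt "0 0 0 0 -1"

```text
clock: 23.02
ee_pos: [0.5587, 0.1905, 0.1597]
tool_rot: [-180.0, -0.0, 156.9]
force: [-0.5, -0.4, -1.6]
opening: 0.0198
finger_force: 70.5
```

The rod is in the hole with no contact. I'll lower it to near the floor of the hole.

Emit:
drive_tool --pt "0 0 0.4 0 -1" --pt "0 0 0.4 0 -1" --pt "0 0 0.4 0 -1" --pt "0 0 0.4 0 -1" --pt "0 0 0.4 0 -1" --pt "0 0 0.4 0 -1" --pt "0 0 0.4 0 -1" --pt "0 0 0.3 0 -1" --pt "0 0 0 0 -1" --pt "0 0 0 0 -1"

```text
clock: 24.28
ee_pos: [0.5589, 0.1906, 0.1289]
tool_rot: [180.0, 0.0, 156.9]
force: [1.0, -1.1, -1.6]
opening: 0.02
finger_force: 70.5
```

Emit:
drive_tool --pt "0 0 0.05 0 -1" --pt "0 0 0.05 0 -1" --pt "0 0 0.05 0 -1" --pt "0 0 0.05 0 -1" --pt "0 0 0 0 -1"

```text
clock: 24.9
ee_pos: [0.5588, 0.1905, 0.1268]
tool_rot: [180.0, -0.0, 156.9]
force: [-0.1, -0.2, -0.9]
opening: 0.0203
finger_force: 70.5
```

Emit:
drive_tool --pt "0 0 0.05 0 -1" --pt "0 0 0.05 0 -1" --pt "0 0 0 0 -1" --pt "0 0 0 0 -0.4" --pt "0 0 0 0 -0.3" --pt "0 0 0 0 0" --pt "0 0 0 0 0.5" --pt "0 0 0 0 1" --pt "0 0 0 0 1" --pt "0 0 0 0 1" --pt "0 0 0 0 1" --pt "0 0 0 0 1"

```text
clock: 26.4
ee_pos: [0.5588, 0.1905, 0.1258]
tool_rot: [180.0, 0.0, 156.9]
force: [0.1, -0.6, 0.5]
opening: 0.0852
finger_force: 0.0
```

Emit:
drive_tool --pt "0 0 -1 0 1" --pt "0 0 -2 0 1" --pt "0 0 -3 0 1" --pt "0 0 -3 0 1" --pt "0 0 -1 0 1" --pt "2 4 0 0 1" --pt "2 4 0 0 1" --pt "2 4 0 0 1" --pt "2 4 0 0 1" --pt "0 0 0 0 1" --pt "0 0 0 0 1"

```text
clock: 27.78
ee_pos: [0.5475, 0.3685, 0.2251]
tool_rot: [-179.9, -0.0, 157.0]
force: [0.6, 0.3, 0.2]
opening: 0.0851
finger_force: 0.0
```

Run:
```python
from m import *
print(togo(.558,.190,.125))
p,d=vision.read_camera("scene"); q,_=vision.read_camera("top")
for n in("scene","top"):
  for k,z in(("rod",.006),("burr",.005),("dish",0)):
    for r in place_of(k,n)[:1]: u,v=r["point"][0]*640,r["point"][1]*400; print(n,k,r["p"],at_z(n,u,v,z))
f=lambda i,x,y:cv2.resize(i[y:y+100,x:x+100],None,fx=3.9,fy=3.9)
cv2.imwrite("pics/end.png",np.hstack([f(p,355,130),f(p,255,190)]))
```

```text
t 27.77 pos [0.5475 0.3685 0.2251] rot [-179.8923   -0.0254  156.9555] togo cm [ -7.9571 -15.9921  10.0346] F [0.6214 0.2737 0.1731] open 0.0851
scene rod 0.74 [0.562  0.1895 0.006 ]
scene burr 0.54 [ 0.6199 -0.1092  0.005 ]
scene dish 0.57 [ 0.6078 -0.117   0.    ]
top rod 0.55 [0.5506 0.1928 0.006 ]
top burr 0.42 [ 0.6136 -0.1106  0.005 ]
top dish 0.62 [ 0.6086 -0.1074  0.    ]
```

View pics/end.png

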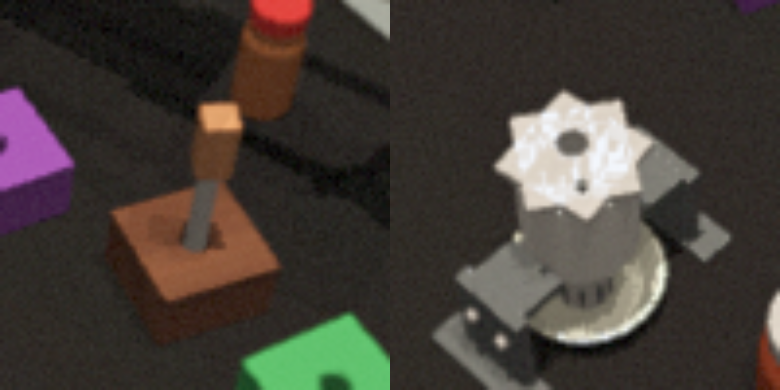

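The rod stands upright in the brown holder at crop (195,245), and the burr lies in the dish at crop (585,290). I'm handing the job in.

```bash
python3 -c "
from bench import order
print(order.close_job())"
```

```text
the job is handed in; nothing more can be done
None
```

The burr is pressed out and lying in the dish, the rod is back upright in its stand, and the job is handed in at about 28 s; the judge returned no verdict, and the highest push I read was about 10.5 N.

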